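# Check the clutch lever's free stop

### The job

With the finger backs or fingertips, press the red clutch lever in until it meets its stop, short of the black grip bar, without touching the bar or forcing the lever, and keep it there for a good second. Ease it back out to rest without letting it snap, then press the green button fully down to record the pass, and move clear. Grasp nothing, and leave the red button and everything else on the bench alone.

Things in the scene. Friction and masses are not known exactly. Their poses are not given: they have to be found in the camera images.
- clutch_unit: blue base plate 130 (x) x 230 (y) x 12 mm with two posts at its +y and -y ends, fixed to the bench; origin on the bench, 30 mm behind the plate's -x edge, midway in y; z up. Its -x side, where the lever is, faces the robot, turned by up to 0.35 rad
- grip_bar: black rubber-covered grip bar, 26 mm dia, fixed along the unit's y between the posts, behind the lever (on its +x side); origin at the bar's middle, 85 mm above the bench, bar top at 98 mm. Not to be touched
- lever_pad (a point): where to press: centre of the black strip on the robot-side face of the red hand lever, 85 mm above the bench, 115 mm from the pivot. Lever: level bar 12 mm thick, 22 mm tall (74 to 96 mm above the bench). Axes turn with it: +x the pressing direction, square into the face, away from the robot; +y along the lever to the pivot; z up
- lever_tip (a point): middle of the lever's round free end (22 mm dia), 147 mm from the pivot, 85 mm above the bench; axes as lever_pad. On the robot's side of the lever nothing rises above the base plate's top (12 mm)
- clutch_lever (a joint): lever angle, rad: 0 at rest (free end standing out from the bar), grows as it is pressed towards the bar about its upright pivot; firm stop at 0.36, where it lies parallel to the bar and 20 mm short of it: a 41 mm stroke at the pad. Spring return: about 4 N at the pad at first, 8 N at the stop; let go, it snaps back
- console: aluminium operator box 110 (x) x 170 (y) x 50 mm high, fixed to the bench, with a green and a red push button side by side on top, either one on either side; origin under its centre
- pass_button_top (a point): centre of the top of the green button (28 mm dia), 72 mm above the bench; pressed straight down
- pass_button (a joint): travel of the green button, m: 0 up, 0.006 fully down; spring, 5 N fully down
- fail_button_top (a point): centre of the top of the red button (28 mm dia), 84 mm from the green one
- fail_button (a joint): travel of the red button, m: 0 up, 0.006 fully down
- sample_tin: bystander: can with a paper label, 60 dia x 85 high, loose; origin under its centre
- mould_collar: bystander: steel ring, 80 dia x 30 high, loose; origin under its centre
- spanner: bystander: steel spanner 160 long lying flat along its x, loose; leave alone
- driver: bystander: screwdriver 170 long lying along its x, loose; leave alone
- brass_weight: bystander: brass weight with a knob, 50 dia x 64 high, loose; origin under its centre
- cup: bystander: white mug, 70 dia x 80 high, loose; origin under its centre
- dial_gauge: bystander: dial gauge lying flat, 56 dia x 16 high with a 50 mm stem, loose

How it is judged:
By the outcome, as a careful person would: the job done as asked, in the order asked, and still so for the second after the job is handed in, with the robot touching nothing.
It also fails if it takes over 58 s, if anything falls off the work surface, if the arm or the gripper's body presses on something with over 40 N, if the wrist force passes 120 N, or if a joint passes its speed limit or range.

### The arm

A 6-joint arm with a two-finger parallel gripper is mounted at the origin on the work surface. World frame = base frame: x ahead of the robot, y to its left, z up, the work surface at z = 0. Lengths are in m, angles in rad, forces in N, time in s.
With the tool pointing down it reaches from about 0.325 to 0.9 m from the base axis. Payload 6.1 kg.
Tool frame: the origin (TCP) lies on the centre line of the jaws, within the pads' length; the fingertips stand 11 mm ahead of it and the grasp point (between the pads) lies 8 mm behind it; z points along the fingers, y is the line along which they close (so a half turn about z gives the same grasp; the last joint's range is limited). The gripper opens to 85 mm and grips with 20 to 120 N. Pads are 22 mm wide; open, the fingers measure 114 mm over their backs; the gripper's body (76 mm by 85 mm) begins 54 mm behind the grasp point. The pads swing forward as they close: fully open they stand 13 mm farther back than shut.
Start: joints at [1.046, 0.22, 1.526, -0, 1.395, -0.126], TCP at [0.243, 0.576, 0.242] pointing down, gripper open.
Joint ranges: [-2.98, 2.98], [-0.91, 2.08], [0.09, 2.57], [-1.24, 4.39], [0.2, 2.65], [-2.68, 2.68]. Speed limits (rad/s): [2.57, 2.57, 3.01, 3.14, 3.14, 3.14].

### API

Orientations are given as a unit quaternion [w, x, y, z].
In Python, from workcell import manip, capture, recognise, spot_point gives the robot as it stands. Calls block until the motion is done:
- manip.move_pose(position, orientation): joint-space move of the TCP to a pose.
- manip.move_l(position, attitude=None, vel=0.15): straight line of the TCP; attitude=None keeps the orientation; vel is the mean speed in m/s.
- manip.move_j(angles): joint-space move.
- manip.command_gripper(opening, f_grip=None): opening from 0.0 (shut) to 1.0 (fully open); f_grip is the grip in N (None keeps the last); returns when the fingers have stopped.
- manip.wait(seconds).
- manip.solve_ik(position, orientation): joint angles nearest the present ones, or None.
- manip.state(): the state.
- capture(name): name is "scene" or "top"; returns a dict with "pixels" (480x640x3 uint8, red, green, blue), "z_map" (480x640 float32, m along the optical axis (not along the pixel's ray), 0 where there is no reading), "mtx" (3x3 intrinsics, pixels), "dist" ([k1, k2, p1, p2, k3] as OpenCV has them; the pictures are not rectified), "world_to_cam" (4x4, takes a point from world to camera coordinates). Camera axes: x right, y down, z forward; pixel columns grow to the right and rows downward; lengths in m; the calibration is good to about 2 mm. A picture is of the moment at which its call begins.
A pose or a line that the arm cannot do raises manip.MotionError and nothing moves.
- manip.job_done(): hands the job in; it is judged then, once.
Trained networks look in the newest picture that a camera, given by its name, has taken for a name from the list of things; names that differ only in an ending like _2 or _b are one class to them, and where a whole thing is asked for, a point or a joint stands for the part that bears it (a point fixed in the world has none). Each returns a list of dicts, best first, with "confidence" (0 to 1); they miss things now and then, are a little off and sometimes report something else, mostly with a low value. They report only what shows in the picture. A call takes as long as a camera call.
- recognise(camera, label): "uv" ([column, row] in pixels, amid what is visible of it).
- spot_point(camera, label): "uv" ([column, row] in pixels: a listed point, or the origin of a listed thing).
The state is a dict: "clock": time; "qpos": joint angles; "joint_vel": joint speeds; "tau": joint torques, N m; "tool_pos": TCP position; "ee_rot": TCP orientation; "ft_force": force on the tool from outside, world axes, zero at the start; "ft_torque": the same for the moment, N m; "grip_width": opening from 0.0 (shut) to 1.0 (fully open); "grasp_force": force on a finger pad.
Only numpy, scipy, OpenCV 4.12 (cv2) and the standard library are available. Lean on these libraries where they do the work, as an engineer would, in place of code of your own. Each camera call takes 0.05 s, during which the arm holds its last target. There are 200 camera calls.

## Working session

There is one attempt and no reset: what is moved stays moved. The work goes in short steps, each a Python script; the robot and the scene stay as the last script left them, time stands still between calls to the robot, and variables do not carry over. Pictures are saved under pics/ and viewed, at most 10 in all, crops included, and the job is handed in when it is done.

```bash
ls; mkdir -p pics; cat > h.py <<'E'
import numpy as np, cv2
from workcell import manip, capture, recognise, spot_point
def ray(c,uv):
    n=cv2.undistortPoints(np.array([[uv]],float),c["mtx"],np.array(c["dist"],float))[0,0]
    T=np.linalg.inv(c["world_to_cam"]); d=T[:3,:3]@np.array([n[0],n[1],1]); return T[:3,3],d
def at_z(c,uv,z):
    o,d=ray(c,uv); return o+d*(z-o[2])/d[2]
def at_depth(c,uv,r=2):
    u,v=np.round(uv).astype(int); p=c["z_map"][max(v-r,0):v+r+1,max(u-r,0):u+r+1]; p=p[p>0]
    if not len(p): return None
    o,d=ray(c,uv); return o+d*np.median(p)
def tri(c1,u1,c2,u2):
    o1,d1=ray(c1,u1);o2,d2=ray(c2,u2)
    s=np.linalg.lstsq(np.c_[d1,-d2],o2-o1,rcond=None)[0]
    a,b=o1+s[0]*d1,o2+s[1]*d2; return (a+b)/2,np.linalg.norm(a-b)
E
python3 - <<'E'
from h import *
np.set_printoptions(precision=4,suppress=True)
Z=dict(clutch_unit=0,grip_bar=.085,lever_pad=.085,lever_tip=.085,console=0,pass_button_top=.072,fail_button_top=.072,sample_tin=0,mould_collar=0,brass_weight=0,cup=0,spanner=0,driver=0,dial_gauge=0)
C={n:capture(n) for n in("scene","top")}
for n,c in C.items():
    cv2.imwrite(f"pics/{n}0.png",c["pixels"][:,:,::-1]); print(n,np.linalg.inv(c["world_to_cam"])[:3,3])
for l,z in Z.items():
    S={}
    for n,c in C.items():
        r=spot_point(n,l)[:2]
        for k in r: print(l,n,np.round(k["uv"],1),round(k["confidence"],2),"z:",at_z(c,k["uv"],z),"depth:",at_depth(c,k["uv"]))
        if r:S[n]=r[0]["uv"]
    if len(S)==2: print("   tri",*tri(C["scene"],S["scene"],C["top"],S["top"]))
print(manip.state())
E
```

```text
pics
workcell.py
scene [ 1.1819 -0.9615  1.1667]
top [0.4302 0.0242 1.4505]
clutch_unit scene [334.7 209.4] 0.65 z: [0.5265 0.2007 0.    ] depth: [0.575  0.1148 0.0863]
clutch_unit top [241.3 288.6] 0.96 z: [0.5204 0.2064 0.    ] depth: [0.5198 0.2052 0.0101]
clutch_unit top [320.7 299.3] 0.36 z: [ 0.4873 -0.0064  0.    ] depth: [ 0.4873 -0.0065 -0.0013]
   tri [ 0.5216  0.2079 -0.0078] 0.0016189608855757655
grip_bar scene [346.3 189.7] 0.82 z: [0.5604 0.2031 0.085 ] depth: [0.5669 0.191  0.0963]
grip_bar top [239.4 272.1] 0.83 z: [0.5571 0.2004 0.085 ] depth: [0.5567 0.1998 0.0897]
grip_bar top [289.3 202.3] 0.54 z: [0.7359 0.0709 0.085 ] depth: [0.754  0.0737 0.0041]
   tri [0.5588 0.2017 0.085 ] 0.004137124385134667
lever_pad top [249.1 305.6] 0.76 z: [0.4719 0.1762 0.085 ] depth: [ 0.4745  0.1858 -0.0013]
lever_tip scene [306.3 193.2] 0.67 z: [0.4745 0.1339 0.085 ] depth: [0.4695 0.1416 0.0774]
lever_tip scene [354.7 293.5] 0.62 z: [ 0.7617 -0.1145  0.085 ] depth: [ 0.7398 -0.0705  0.0287]
lever_tip top [263.2 304.1] 0.7 z: [0.475  0.1406 0.085 ] depth: [0.4746 0.1398 0.0946]
   
[... 3017 characters left out ...]
z: [ 0.6199 -0.4466  0.    ] depth: [ 0.6273 -0.4534  0.0154]
dial_gauge top [477.7 245.5] 0.59 z: [ 0.6242 -0.4423  0.    ] depth: [ 0.622  -0.437   0.0163]
   tri [ 0.622  -0.4445 -0.0008] 0.006059295744199534
{'clock': 1.5, 'qpos': array([ 1.0459,  0.2204,  1.5265,  0.    ,  1.3947, -0.1261]), 'joint_vel': array([-0.0004, -0.0008,  0.0012,  0.0013, -0.0007,  0.0001]), 'tau': array([  0.0002, -49.6836, -38.9724,  -0.0002,   0.0008,   0.    ]), 'tool_pos': array([0.2427, 0.5759, 0.2423]), 'ee_rot': array([-0.    ,  0.1981,  0.9802,  0.    ]), 'ft_force': array([-0.1967,  0.1933, -0.6555]), 'ft_torque': array([ 0.0058, -0.0055,  0.002 ]), 'grasp_force': 0.0, 'grip_width': 0.9993954373599837}
```

```bash
python3 - <<'E'
import cv2
a=cv2.imread("pics/top0.png")[230:340,190:450]; b=cv2.imread("pics/scene0.png")[150:340,220:420]
cv2.imwrite("pics/topc.png",cv2.resize(a,None,fx=3,fy=3,interpolation=2)); cv2.imwrite("pics/scenec.png",cv2.resize(b,None,fx=3,fy=3,interpolation=2))
E
```

```text
(no output)
```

View pics/topc.png

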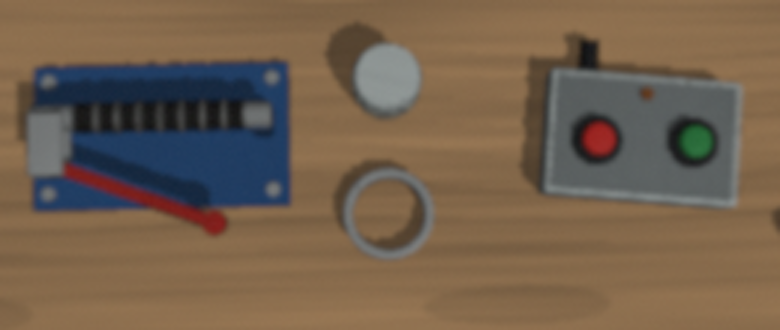

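View pics/scenec.png

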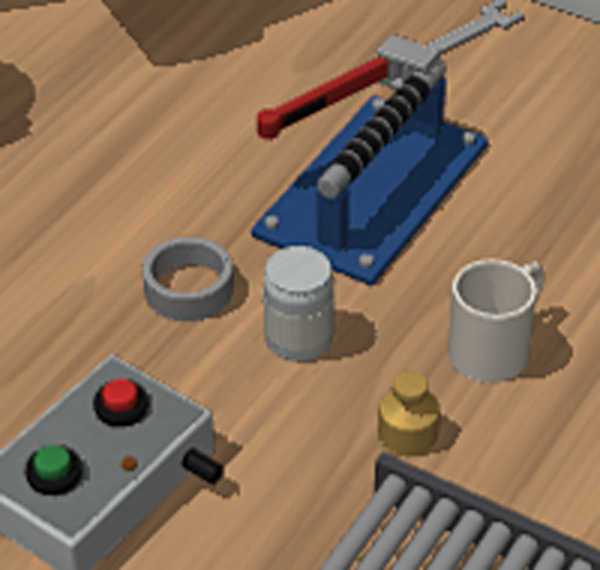

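The top view shows the lever's free end at about (262, 304), with its pivot to the left at about (213, 287) and the bar behind it. The green button is at about (422, 277) and the red one at about (390, 276). The scene view agrees. Next I'll fit the lever, bar and buttons using colour and depth.

```bash
cat > m.py <<'E'
from h import *
np.set_printoptions(precision=4,suppress=True)
def cloud(c):
    h,w=c["z_map"].shape; u,v=np.meshgrid(np.arange(w),np.arange(h))
    n=cv2.undistortPoints(np.stack([u,v],-1).reshape(-1,1,2).astype(float),c["mtx"],np.array(c["dist"],float))[:,0]
    T=np.linalg.inv(c["world_to_cam"]); p=np.c_[n,np.ones(len(n))]*c["z_map"].reshape(-1,1)
    return (p@T[:3,:3].T+T[:3,3]).reshape(h,w,3)
for n in("top","scene"):
    c=capture(n);P=cloud(c);I=cv2.cvtColor(c["pixels"],cv2.COLOR_RGB2HSV);H,S,V=I[...,0].astype(int),I[...,1],I[...,2]
    red=((H<6)|(H>174))&(S>170)&(V>70); grn=(H>45)&(H<85)&(S>100)&(V>50)
    L=red&(P[...,1]>.08)&(P[...,1]<.4)&(P[...,2]>(.09 if n=="top" else .06))&(P[...,2]<.11)
    l=P[L]; print(n,"lever",L.sum(),l.min(0),l.max(0))
    body=l[l[:,1]>l[:,1].min()+.026]
    vx,vy,x0,y0=cv2.fitLine(body[:,:2].astype(np.float32),cv2.DIST_HUBER,0,.01,.01).ravel()
    if vy<0: vx,vy=-vx,-vy
    d=np.array([vx,vy]); s=(l[:,:2]-[x0,y0])@d; print(" dir",d,"ang",np.arctan2(vx,vy),"near end+11mm",[x0,y0]+d*(s.min()+.011),"far",[x0,y0]+d*s.max(), "z",np.median(l[:,2]))
    t=l[s<s.min()+.022]; print(" tip mean",t.mean(0),len(t))
    for nm,M in(("green",grn),("red",red)):
        B=M&(P[...,1]<-.1)&(P[...,1]>-.35)&(P[...,2]>.067)&(P[...,2]<.08); b=P[B]
        if len(b): print(" ",nm,len(b),b.mean(0),(b.min(0)+b.max(0))/2,"ext",np.ptp(b,axis=0))
    B=(P[...,2]>.085)&(P[...,2]<.1)&(P[...,0]>.53)&(P[...,0]<.59)&(P[...,1]>.12)&(P[...,1]<.25)
    b=P[B]; 
    if len(b): vx,vy,x0,y0=cv2.fitLine(b[:,:2].astype(np.float32),cv2.DIST_HUBER,0,.01,.01).ravel(); print(" bar",len(b),"ang",np.arctan(vx/vy),"at",x0,y0,b.max(0))
    K=(P[...,0]>.4)&(P[...,0]<.65)&(P[...,1]>.08)&(P[...,1]<.4)&(S<80); print(" post top z", np.percentile(P[K][:,2],99.5))
print(manip.state()["clock"])
E
python3 m.py
```

```text
top lever 190 [0.4674 0.1374 0.0901] [0.5226 0.2686 0.1016]
 dir [0.349  0.9371] ang 0.35648543 near end+11mm [0.4766 0.1482] far [0.5216 0.269 ] z 0.0951732095244433
 tip mean [0.476  0.1471 0.0951] 43
  green 86 [ 0.5364 -0.2676  0.0712] [ 0.5359 -0.2673  0.0729] ext [0.0259 0.0285 0.0117]
  red 81 [ 0.5406 -0.1829  0.0716] [ 0.5415 -0.1825  0.0722] ext [0.0237 0.0265 0.0102]
 bar 471 ang -0.008183793 at 0.56622213 0.185845 [0.5799 0.2493 0.1   ]
 post top z 0.10951397753109267
scene lever 255 [0.4666 0.1331 0.0725] [0.5315 0.2738 0.1016]
 dir [0.3509 0.9364] ang 0.3584847 near end+11mm [0.4783 0.1436] far [0.5267 0.2729] z 0.09180574381899298
 tip mean [0.4775 0.1417 0.0892] 54
  green 77 [ 0.5374 -0.2679  0.0713] [ 0.5363 -0.2664  0.0717] ext [0.0279 0.0284 0.0093]
  red 75 [ 0.5419 -0.1849  0.0713] [ 0.5408 -0.1849  0.0725] ext [0.0263 0.0271 0.0108]
 bar 305 ang -0.006109671 at 0.57147926 0.19552566 [0.582  0.2498 0.1   ]
 post top z 0.10880324082775553
1.6
```

```bash
cat > lev.py <<'E'
from h import *
np.set_printoptions(precision=4,suppress=True)
A0=-.359; tip=np.array([.4770,.1455])
def ax(th): a=A0+th; x=np.array([np.cos(a),np.sin(a)]); return x,np.array([-x[1],x[0]])
x0,y0=ax(0); piv=tip+.147*y0
def pose(th,off,z=.084):   # TCP 'off' behind lever axis, at pad
    x,y=ax(th); p=piv-.115*y-off*x
    t=(np.pi/2-(A0+th))/2
    return [*p,z],[0,np.sin(t),np.cos(t),0]
def force(th,b): return -(np.array(manip.state()["ft_force"])-b)[:2]@ax(th)[0]
E
python3 - <<'E'
from lev import *
print("piv",piv,"pad",piv-.115*y0)
manip.command_gripper(0.0,20)
manip.move_pose(*pose(0,.055,.2)); print(manip.state()["qpos"],manip.state()["clock"])
p,q=pose(0,.055); manip.move_l(p,q,vel=.12)
manip.wait(.3); s=manip.state(); b=np.array(s["ft_force"]); print(b,s["tool_pos"],p,s["clock"],s["grip_width"])
off=.055
c=capture("scene"); cv2.imwrite("pics/near.png",cv2.resize(c["pixels"][130:290,240:440,::-1],None,fx=3,fy=3,interpolation=2))
manip.move_l(*pose(0,.032),vel=.05); off=.032
while off>.010:
    f=force(0,b)
    if f>2: break
    off-=.001; manip.move_l(*pose(0,off),vel=.02); manip.wait(.05)
print("contact off",off,"f",f,manip.state()["ft_force"],manip.state()["clock"],manip.state()["tool_pos"])
np.save("c.npy",[off,*b])
E
```

```text
piv [0.5286 0.2831] pad [0.4882 0.1755]
[ 0.2557 -0.1014  1.9438  0.0003  1.2986  0.613 ] 3.95
[0.2901 0.1333 0.719 ] [0.4371 0.1949 0.0845] [np.float64(0.43674914649032254), np.float64(0.19478355498279804), 0.084] 5.3667 -0.0006887478543592291
contact off 0.021999999999999992 f 5.754357235042282 [-5.2766  1.6775  2.7634] 9.025 [0.4671 0.1833 0.0839]
```

View pics/near.png

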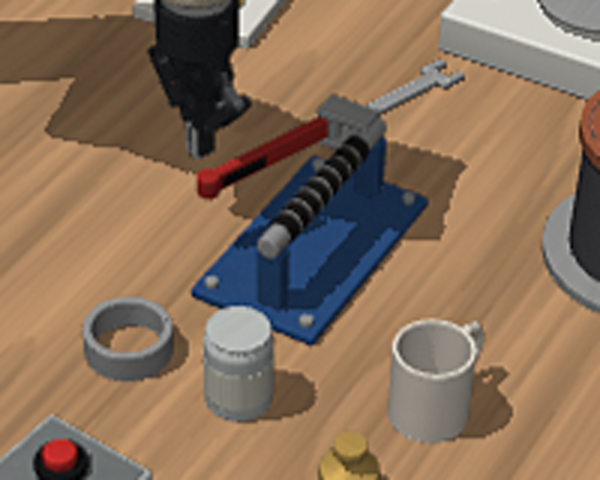

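Contact happened where I expected it (22 mm off the axis, 20.5 predicted), and the view shows the shut fingers level with the black strip. Now the press.

```bash
python3 - <<'E'
from lev import *
off,*b=np.load("c.npy"); b=np.array(b); log=[]
def go(th,v): manip.move_l(*pose(th,off),vel=v); f=force(th,b); log.append((round(th,3),round(f,1))); return f
th=0
while th<.335:
    th=min(th+.042,.335); f=go(th,.05)
    if f>14: break
manip.wait(.15); f0=force(th,b); log.append(("settled",round(f0,1)))
while th<.40 and f0<18:
    th+=.004; manip.move_l(*pose(th,off),vel=.012); manip.wait(.08); f=force(th,b); log.append((round(th,3),round(f,1)))
    if f>f0+2.5: break
    f0=min(f0,f) if False else f
print(log); s=manip.state(); print(s["clock"],s["ft_force"],s["tool_pos"],pose(th,off)[0])
c=capture("top"); cv2.imwrite("pics/press.png",cv2.resize(c["pixels"][220:330,190:310,::-1],None,fx=4,fy=4,interpolation=2))
c=capture("scene"); cv2.imwrite("pics/press2.png",cv2.resize(c["pixels"][130:270,270:410,::-1],None,fx=4,fy=4,interpolation=2))
np.save("th.npy",th)
E
```

```text
[(0.042, np.float64(4.7)), (0.084, np.float64(4.9)), (0.126, np.float64(5.6)), (0.168, np.float64(5.8)), (0.21, np.float64(6.2)), (0.252, np.float64(7.3)), (0.294, np.float64(8.1)), (0.335, np.float64(7.4)), ('settled', np.float64(6.8)), (0.339, np.float64(7.3)), (0.343, np.float64(8.6)), (0.347, np.float64(7.3)), (0.351, np.float64(8.4)), (0.355, np.float64(7.4)), (0.359, np.float64(7.4)), (0.363, np.float64(7.7)), (0.367, np.float64(6.4)), (0.371, np.float64(7.7)), (0.375, np.float64(7.8)), (0.379, np.float64(8.7)), (0.383, np.float64(9.7)), (0.387, np.float64(12.4))]
15.5083 [-12.2186   4.4963   5.4755] [0.5072 0.168  0.0834] [np.float64(0.5098749122955394), np.float64(0.1675577061382681), 0.084]
```

View pics/press2.png

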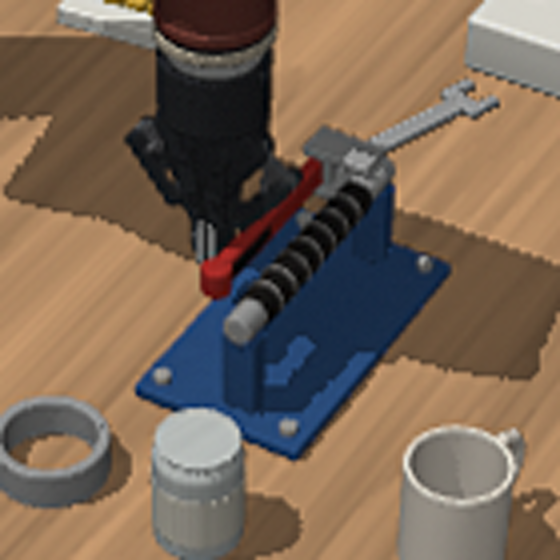

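```bash
python3 - <<'E'
from lev import *
off,*b=np.load("c.npy"); b=np.array(b); th=float(np.load("th.npy"))
def meas():
    F=[];X=[]
    for _ in range(6):
        manip.wait(.05); F.append(force(th,b)); X.append(np.array(manip.state()["tool_pos"])[:2])
    x=np.mean(X,0); d=x-piv; e=np.array(pose(0,off)[0][:2])-piv
    return np.mean(F), np.arctan2(d[1],d[0])-np.arctan2(e[1],e[0])
f,a=meas(); print(th,f,a)
for _ in range(3):
    if f>15: break
    th+=.004; manip.move_l(*pose(th,off),vel=.012); f,a=meas(); print(th,f,a)
np.save("th.npy",th); print(manip.state()["clock"])
E
```

```text
0.38700000000000007 11.860242679607808 0.3638463411476969
0.39100000000000007 13.307733978720398 0.3645233546615687
0.3950000000000001 14.872747065013868 0.36526653986667346
0.3990000000000001 16.572593678882807 0.3659679851064741
17.5583
```

View pics/press.png

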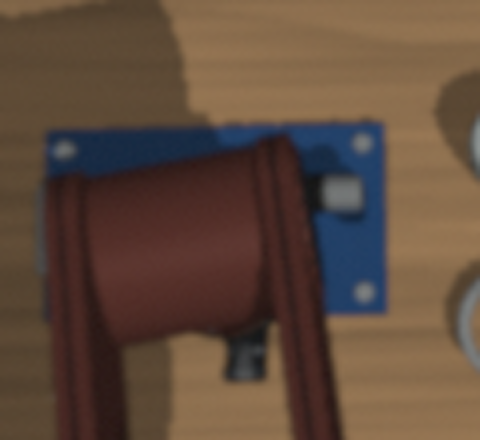

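The lever is on its stop: each command step now moves the tool about a fifth as far while the force climbs, and the scene view shows the lever parallel to the bar with a gap. The arm hides the lever in the top view. I'll relax the push slightly, hold, ease out and lift clear.

```bash
python3 - <<'E'
from lev import *
off,*b=np.load("c.npy"); b=np.array(b); th=float(np.load("th.npy")); log=[]
th=.388; manip.move_l(*pose(th,off),vel=.012); manip.wait(1.5); print("hold",force(th,b))
while th>0:
    th=max(th-.045,0); manip.move_l(*pose(th,off),vel=.03); log.append(round(force(th,b),1))
for o in (.026,.032): manip.move_l(*pose(0,o),vel=.012); log.append(round(force(0,b),1))
print(log)
manip.move_l(*pose(0,.055),vel=.08)
p,q=pose(0,.055,.2); manip.move_l(p,q,vel=.15)
g=[.5368,-.2677]
manip.move_pose([*g,.16],q); print(manip.state()["tool_pos"],manip.state()["qpos"],manip.state()["clock"])
c=capture("top"); cv2.imwrite("pics/rel.png",cv2.resize(c["pixels"][220:340,190:450,::-1],None,fx=3,fy=3,interpolation=2))
E
```

```text
hold 12.89519170175063
[np.float64(7.7), np.float64(6.4), np.float64(6.9), np.float64(6.5), np.float64(5.9), np.float64(5.4), np.float64(5.2), np.float64(5.2), np.float64(3.6), np.float64(1.3), np.float64(-0.1)]
[ 0.5371 -0.2666  0.1601] [-0.5923  0.2307  1.6736  0.0004  1.2374 -0.2347] 26.4
```

View pics/rel.png

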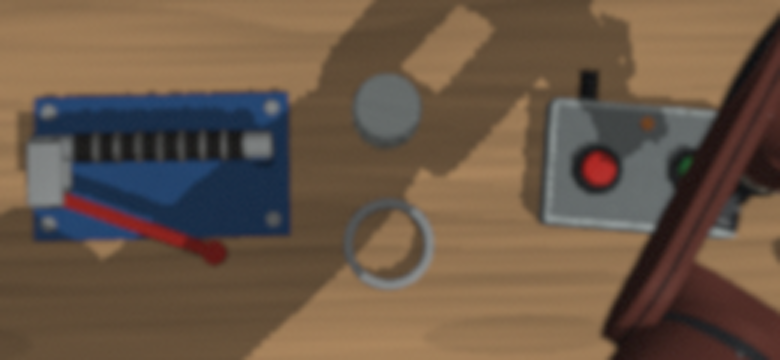

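The lever is back at rest, with its free end at crop (214, 253), and nothing else has moved. Now the green button.

```bash
python3 - <<'E'
from h import *
g=[.5368,-.2677]
manip.move_l([*g,.09],vel=.1); manip.wait(.3); b=manip.state()["ft_force"][2]; z=.09; log=[]
while z>.068:
    z-=.001; manip.move_l([*g,z],vel=.02); manip.wait(.1); s=manip.state(); f=s["ft_force"][2]-b
    log.append((round(z,3),round(float(s["tool_pos"][2]),4),round(f,1)))
    if f>13: break
manip.wait(.5); s=manip.state(); print(log, s["ft_force"][2]-b,s["tool_pos"])
manip.move_l([*g,.09],vel=.04); manip.move_l([*g,.25],vel=.15)
manip.move_l([.42,-.2,.3],vel=.2)
print(manip.state()["clock"],manip.state()["ft_force"])
c=capture("scene"); cv2.imwrite("pics/end.png",c["pixels"][:,:,::-1])
E
```

```text
[(0.089, 0.0889, np.float64(0.8)), (0.088, 0.0879, np.float64(0.8)), (0.087, 0.087, np.float64(-0.8)), (0.086, 0.0859, np.float64(0.2)), (0.085, 0.085, np.float64(-0.2)), (0.084, 0.084, np.float64(-0.0)), (0.083, 0.0831, np.float64(0.6)), (0.082, 0.0822, np.float64(3.0)), (0.081, 0.0811, np.float64(2.8)), (0.08, 0.0802, np.float64(2.3)), (0.079, 0.0791, np.float64(3.3)), (0.078, 0.0781, np.float64(4.2)), (0.077, 0.0771, np.float64(4.4)), (0.076, 0.077, np.float64(11.2)), (0.075, 0.0769, np.float64(17.8))] 16.780680425657824 [ 0.53705443 -0.26785932  0.07686383]
35.9583 [ 0.32669611 -0.23790059  0.25934776]
```

View pics/end.png

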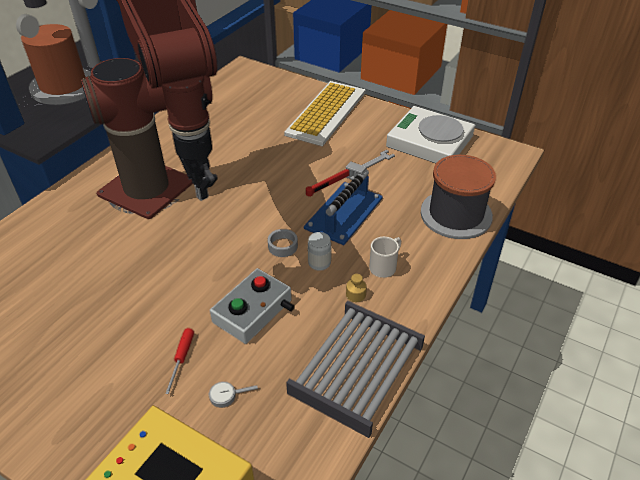

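The green button went down its full 6 mm onto a hard stop. The arm is clear, the lever at (310, 190) is at rest, and the rest of the bench is undisturbed.

```bash
python3 -c "
from workcell import manip
print(manip.job_done())"
```

```text
the job is handed in; nothing more can be done
None
```

I pressed the lever to its stop, held it there for over a second and eased it back to rest, then pressed the green button fully down, moved the arm clear and handed the job in at about 36 s; no verdict came back.

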